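# Shut and pin the hinged painting-panel frame

### The job

Swing the raised upper frame down over the painted panel, then take the pin out of its stand and push it down through the hole in the upper frame's metal tab into the hole in the base tab below. Finish still holding the pin and leaning on it with a firm push (about 10 N or a little more), so that its collar sits on the tab and the two halves stay pressed fully shut against the rubber buffers; do not let go. Leave the cup, bottle, brush and palette where they are.

Things in the scene. Friction and masses are not known exactly. Their poses are not given: they have to be found in the camera images.
- jig: fixed plywood base of the hinged frame, 200 (x) x 180 (y) x 30 mm high, origin on the table, 10 mm to -y of the board's centre; hinge axis along x on its +y side, a 50 x 50 x 30 mm aluminium tab with the base hole on its -y side. A pale 136 x 94 mm panel lies in the middle, face 34 mm above the table.
- hinge_mid (a point): middle of the hinge axis (along the jig's x axis), 30 mm above the table; in the jig frame at (0, 90, 30) mm.
- upper_frame (a joint): opening angle of the upper frame, rad: 0 fully shut and level, grows as its free edge is lifted; starts at 0.9 to 1.35, leaning over the base. Stiff hinge: it stays where left, 2 to 3 N at the free edge swings it. Below 0.06 two sprung rubber buffers on the base (9 mm proud, under the front bar) push it up; let go, it stands at about 0.055; about 7 N down on its tab shuts it.
- front_bar (a point): middle of the free-side bar (190 x 40 mm) of the upper wooden frame, on its outer face (the upper one when shut), 150 mm from the hinge axis. The frame is 190 mm along the hinge, reaches 170 mm from it, is 10 mm thick, with a window 140 x 100 mm. Site z axis: out of the outer face.
- frame_hole (a point): mouth of the through hole, 14 mm wide and with a small chamfer, in the 50 x 50 x 10 mm aluminium tab beyond the front bar, on its outer face, 195 mm from the hinge axis; when shut it is 40 mm above the table, right above the base hole. Its z axis is the hole's axis.
- base_hole (a point): mouth of the hole in the base tab, 14 mm wide, straight down through the tab, 30 mm above the table and open right down to it; in the jig frame at (0, -105, 30) mm.
- pin_handle (a point): centre of the pin's square wooden handle, 20 x 20 x 40 mm high, sides along the point's x and y axes. Under the handle comes a steel collar 26 mm wide, 5 mm thick, with its underside 25 mm below this point, then a steel shank 10 mm wide and 34 mm long with a tapered foot. The pin weighs about 60 g and stands upright in its stand.
- pin_tip (a point): lower end of the pin's shank, 59 mm below the handle's centre along its z axis.
- pin_stand: fixed wooden block 60 x 60 x 45 mm high with a 12 mm hole in the middle of its top, in which the pin stands, its collar resting on the top; origin under its centre. The pin's shank goes 34 mm deep.
- cup: bystander: small white open cup, 70 mm wide, 50 mm high, origin under its centre.
- paint_bottle: bystander: white paint bottle with a black cap, 52 mm wide, 150 mm high, origin under its centre.
- brush: bystander: paint brush lying on the table, 170 mm long along its x axis.
- palette: bystander: white divided paint palette, 100 x 150 x 22 mm, origin under its centre.

How it is judged:
On the way, in this order (a step that is already met when the one before it is completed fails the run):
1. the upper frame is swung down onto the base (within 0.08 rad of shut) (value of joint upper_frame below 0.08 rad), for 0.2 s.
2. the pin has been lifted clear out of its stand with the frame still down (z of pin_tip in the frame of pin_stand above 0.048 m and value of joint upper_frame below 0.1 rad), for 0.1 s.
3. the pin has gone through the frame's hole into the base hole (horizontal distance between pin_tip and base_hole below 0.005 m and z of pin_tip in the frame of base_hole below -0.01 m), for 0.1 s.
At the end, for the whole second after the job is handed in: Frame within 0.015 rad of shut; pin through both holes, within 0.15 rad of upright, tip within 5 mm of the base hole's axis and over 20 mm below its mouth; pin pushes on the frame with over 5 N; fingers hold the pin (over 2 N) and do not press the frame (under 1 N) (value of joint upper_frame below 0.015 rad and horizontal distance between pin_tip and base_hole below 0.005 m and z of pin_tip in the frame of base_hole below -0.02 m and angle between the z axis of pin_tip and the z axis of jig, either way round below 0.15 rad and contact force between pin and upper_frame above 5 N and contact force between the fingers and pin above 2 N and contact force between the fingers and upper_frame below 1 N); the arm keeps its last pose, push and grip.
It fails at once if a bystander is moved by more than 30 mm (distance of any of cup, paint_bottle, brush, palette from where it was at the start of the episode above 0.03 m).
It also fails if it takes over 64 s, if anything falls off the work surface, if the arm or the gripper's body presses on something with over 40 N, if the wrist force passes 120 N, or if a joint passes its speed limit or range.

### The arm

A 7-joint arm with a two-finger parallel gripper is mounted at the origin on the work surface. World frame = base frame: x ahead of the robot, y to its left, z up, the work surface at z = 0. Lengths are in m, angles in rad, forces in N, time in s.
With the tool pointing down it reaches from about 0.425 to 0.925 m from the base axis. Payload 6.8 kg.
Tool frame: the origin (TCP) lies midway between the tips of the shut fingers; the grasp point (between the pads) lies 19 mm behind it; z points along the fingers, x is the direction in which the jaws open and shut, and the axes are right-handed (so a half turn about z gives the same grasp; the last joint's range is limited). The gripper opens to 88 mm and grips with 3 to 60 N. Pads are 20 mm wide; open, the fingers measure 115 mm over their backs; the gripper's body (75 mm by 178 mm) begins 61 mm behind the grasp point.
Start: joints at [1.092, 0.477, 0.022, 1.555, -0.011, 1.109, -0.083], TCP at [0.245, -0.629, 0.195] pointing down, gripper open.
Joint ranges: [-2.96, 2.96], [-0.34, 2.1], [-1.41, 1.46], [0.24, 2.44], [-1.37, 4.51], [0.17, 1.92], [-2.96, 2.96]. Speed limits (rad/s): [2.39, 2.39, 3.14, 3.14, 3.14, 3.14, 3.14].

### API

Orientations are given as a unit quaternion [w, x, y, z].
In Python, from station import arm gives the robot as it stands.
- The arm moves only by the tool carry_out, never from a script. Its arguments are lists of equal length, an entry for each row: "angular": the turn, a rotation vector about the tool's x, y, z in units of 5 degrees (1.0 is 5 degrees), a list of three; "linear": the shift along the tool's x, y, z in units of 60 mm (1.0 is 60 mm), a list of three; "gripper": the gripper command: -1 is fully open, 1 is shut, values between are in proportion. A call has 1 to 12 rows; each row shifts and turns the commanded pose from where the row before left it, along the tool's axes as they then stand; what a row does not reach is not made up. A row lasts 1/8 s, in which the tool goes at most 62.5 mm and 10.7 degrees, less where a joint would pass 70% of its speed; a pose out of reach is approached as far as the arm can. A call is refused whole if a number of a shift passes 1 or a number of a turn 1, either way. A call with a gripper value outside its range is refused whole. The fingers move at their own pace and stop on an object; the grip force is fixed at half the most. Time passes only in rows, so rows that do not move let the fingers close. It gives the time, the measured TCP pose, the force and the opening at its end, in the units of the state.
- arm.sense(): the state, without advancing time (a new reading comes with each control period).
- arm.snapshot(name): name is "scene" or "top" or "wrist"; returns a dict with "frame" (384x512x3 uint8, red, green, blue), "depth" (384x512 float32, m along the optical axis (not along the pixel's ray), 0 where there is no reading), "fx", "fy", "cx", "cy" (pixels), "rvec" (rotation vector, rad) and "tvec" (3), from world to camera coordinates, as OpenCV has them; the wrist camera has in their place "T_tool_cam" (4x4, takes a point from camera to tool coordinates, whose origin is the TCP and whose axes are the tool frame's). Camera axes: x right, y down, z forward; pixel columns grow to the right and rows downward; lengths in m; the calibration is good to about 2 mm. The wrist camera is an equidistant fisheye: a pixel r from the principal point sees the ray r / f radians off the axis. A picture is of the moment at which its call begins: read the wrist's pose just before it.
- arm.hand_in(): hands the job in, once; it reports no verdict.
The state is a dict: "time_s": time; "joints": joint angles; "joint_velocities": joint speeds; "effort": joint torques, N m; "tcp_pos": TCP position; "eef_rot": TCP orientation; "ft_force": force on the tool from outside, world axes, zero at the start; "ft_torque": the same for the moment, N m; "grip_width": finger opening in m.
Only numpy, scipy, OpenCV 4.12 (cv2) and the standard library are available. Lean on these libraries where they do the work, as an engineer would, in place of code of your own. Each camera call takes 0.05 s, during which the arm holds its last target.

## Working session

There is one attempt and no reset: what is moved stays moved. The work goes in short steps, Python scripts to look and compute and a tool call to move; the robot and the scene stay as the last step left them, time stands still between calls to the robot, and variables do not carry over. Pictures are saved under pics/ and viewed, and the job is handed in when it is done.

Besides the shell and the picture viewer there is one more tool, called after "Emit:" by a JSON object that holds its "fn" and its "kwargs", one argument or row to a line. carry_out: Moves the arm, as the interface text tells. Its arguments: {"type":"object","properties":{"angular":{"type":"array"},"linear":{"type":"array"},"gripper":{"type":"array"}},"required":["angular","linear","gripper"]}

```bash
ls; mkdir -p pics; python3 - <<'E'
from station import arm
import cv2
print(arm.sense())
for n in ["scene","top"]:
    s=arm.snapshot(n); cv2.imwrite(f"pics/{n}0.png",s["frame"][:,:,::-1])
    print(n,{k:v for k,v in s.items() if k not in("frame","depth")})
    import numpy as np; np.save(f"{n}0.npy",s,allow_pickle=True)
E
```

```text
pics
{'time_s': 0.0, 'joints': array([ 1.09189352,  0.47778551,  0.02233201,  1.5564075 , -0.01150225,
        1.10929118, -0.08311991]), 'joint_velocities': array([ 0.00104435, -0.00223984, -0.00060802, -0.0017842 , -0.0009587 ,
       -0.0017954 ,  0.0004729 ]), 'effort': array([ 2.50436178e-04, -5.82855463e+01,  1.53470334e+00, -2.72611248e+01,
       -5.43940568e-02,  1.69223500e-02,  1.41662158e-04]), 'tcp_pos': array([ 0.24435645, -0.62854153,  0.19380996]), 'eef_rot': array([-4.45232712e-04,  8.25339383e-01, -5.64636278e-01, -7.61091337e-04]), 'ft_force': array([ 0.37804914,  0.4633441 , -0.34845675]), 'ft_torque': array([ 0.01943982,  0.00563167, -0.04098895]), 'grip_width': 0.08789301650532023}
scene {'fx': 487.9349061996727, 'fy': 487.9349061996727, 'cx': 255.0919080410301, 'cy': 186.07783381845306, 'rvec': array([ 1.89130613,  1.88498168, -0.56109759]), 'tvec': array([-0.00813147, -0.46838536,  1.73773214])}
top {'fx': 371.85546815845333, 'fy': 371.85546815845333, 'cx': 258.75130530487866, 'cy': 190.75653894668238, 'rvec': array([ 2.00743798, -2.2223525 ,  0.22387224]), 'tvec': array([0.04105353, 0.60465786, 0.98732146])}
```

View pics/scene0.png

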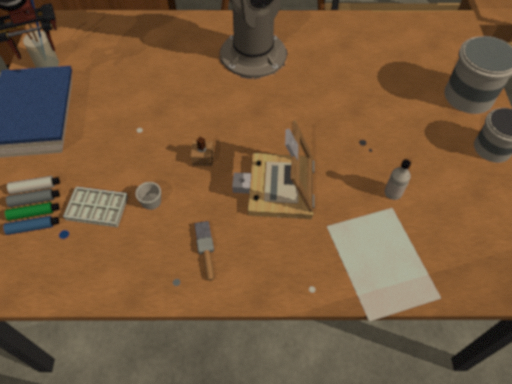

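View pics/top0.png

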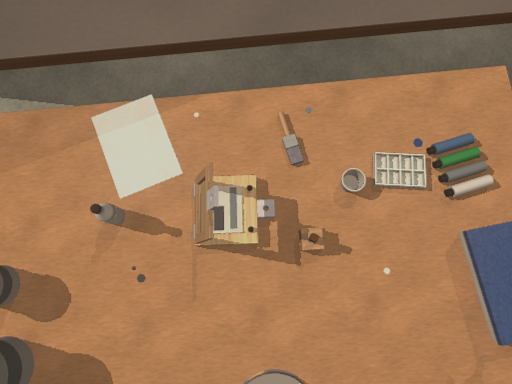

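```bash
cat > h.py <<'E'
import numpy as np,cv2
def load(n): return np.load(n+".npy",allow_pickle=True).item()
def ray(s,u,v):
    R=cv2.Rodrigues(s["rvec"])[0]; c=-R.T@s["tvec"]
    d=R.T@np.array([(u-s["cx"])/s["fx"],(v-s["cy"])/s["fy"],1.]); return c,d
def atz(s,u,v,z):
    c,d=ray(s,u,v); return c+d*(z-c[2])/d[2]
def dep(s,u,v):
    c,d=ray(s,u,v); return c+d*s["depth"][int(round(v)),int(round(u))]
def cloud(s):
    R=cv2.Rodrigues(s["rvec"])[0]
    v,u=np.mgrid[:384,:512]; z=s["depth"]
    p=np.stack([(u-s["cx"])/s["fx"]*z,(v-s["cy"])/s["fy"]*z,z],-1)
    return (p-s["tvec"])@R
E
python3 - <<'E'
from h import *
s=load("top0"); f=s["frame"][:,:,::-1]
cv2.imwrite("pics/topc.png",cv2.resize(f[160:260,180:340],None,fx=5,fy=5,interpolation=cv2.INTER_CUBIC))
t=load("scene0"); g=t["frame"][:,:,::-1]
cv2.imwrite("pics/scec.png",cv2.resize(g[120:225,180:330],None,fx=5,fy=5,interpolation=cv2.INTER_CUBIC))
E
```

```text
(no output)
```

View pics/topc.png

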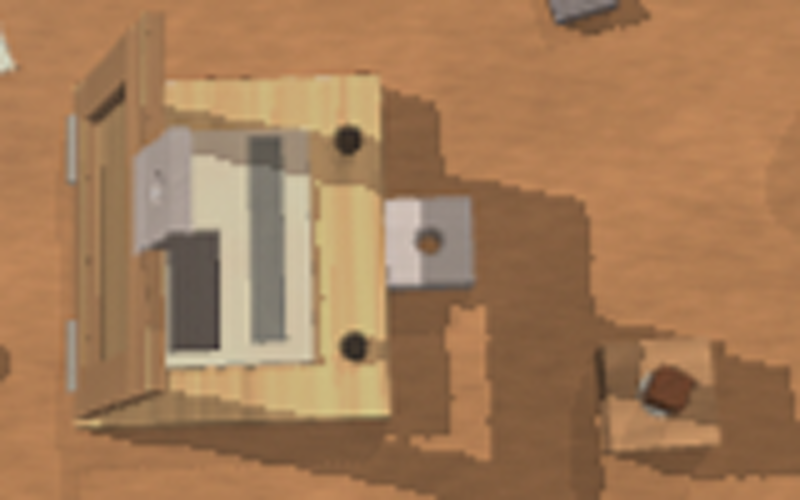

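View pics/scec.png

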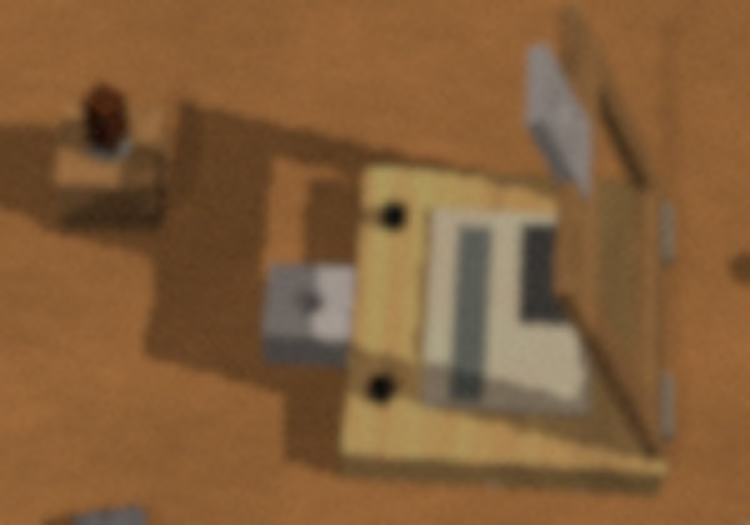

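```bash
python3 - <<'E'
from h import *
s=load("top0");t=load("scene0")
p=lambda u,v:((u+.5)/5-.5+180,(v+.5)/5-.5+160)
q=lambda u,v:((u+.5)/5-.5+180,(v+.5)/5-.5+120)
for n,a,z in [("bh",(430,240),.03),("c1",(380,75),.03),("c2",(388,415),.03),("tabL",(470,198),.03),("tabR",(473,286),.03),("buf1",(347,139),.037),("buf2",(354,346),.037),("pintop",(672,388),.09),("stand a",(605,335),.045),("b",(715,342),.045),("c",(718,440),.045),("d",(605,452),.045)]:
    print(n,atz(s,*p(*a),z).round(4),dep(s,*p(*a)).round(4))
for n,a,z in [("bh",(312,302),.03),("pintop",(105,95),.09),("c1",(370,165),.03),("c2",(343,455),.03)]:
    print("scene",n,atz(t,*q(*a),z).round(4),dep(t,*q(*a)).round(4))
# fit planes: cloud
c=cloud(s); 
print("frame tab",[dep(s,*p(*a)).round(4) for a in [(145,160),(180,140),(180,220),(145,235),(165,180),(158,190)]])
print("bar",[dep(s,*p(*a)).round(4) for a in [(150,30),(140,80),(85,200),(110,400),(150,380)]])
m=(c[...,2]>.06)&(c[...,2]<.4)
ys,xs=np.where(m&(np.abs(c[...,0]-.55)<.4));
from collections import Counter
P=c[160:262,215:240]; 
for v in range(165,250,6): print(v,[tuple((c[v,u]*1000).astype(int)) for u in range(193,220,4)])
P=c[225:252,300:325]; mm=P[...,2]>.075; print("pin cloud",P[mm].mean(0),P[mm].max(0),P[mm].min(0),mm.sum())
E
```

```text
bh [ 0.5609 -0.0356  0.03  ] [ 0.5652 -0.0365  0.0027]
c1 [ 0.6613 -0.0167  0.03  ] [ 6.69e-01 -1.71e-02 -3.00e-04]
c2 [ 0.4638 -0.0015  0.03  ] [ 0.4644 -0.0015  0.0208]
tabL [ 0.583  -0.0613  0.03  ] [ 0.588  -0.0628  0.0023]
tabR [ 0.5319 -0.0574  0.03  ] [ 0.5352 -0.0587  0.0046]
buf1 [0.6235 0.0062 0.037 ] [0.6225 0.0062 0.0419]
buf2 [0.5038 0.0137 0.037 ] [0.5038 0.0137 0.0378]
pintop [ 0.4587 -0.1541  0.09  ] [ 0.4587 -0.1539  0.0913]
stand a [ 0.4949 -0.1274  0.045 ] [ 0.4991 -0.1326  0.0013]
b [ 0.4847 -0.1883  0.045 ] [ 0.4884 -0.196   0.0021]
c [ 0.4305 -0.1826  0.045 ] [ 0.4304 -0.1822  0.0474]
d [ 0.4303 -0.1193  0.045 ] [ 0.431  -0.1215  0.0257]
scene bh [ 0.5598 -0.0323  0.03  ] [ 0.5581 -0.0323  0.0276]
scene pintop [ 0.4556 -0.1519  0.09  ] [ 0.4592 -0.1513  0.0945]
scene c1 [0.4609 0.0014 0.03  ] [0.4395 0.0015 0.002 ]
scene c2 [ 0.6619 -0.0141  0.03  ] [ 0.6471 -0.0143  0.0048]
frame tab [array([0.5874, 0.1039, 0.201 ]), array([0.5874, 0.0826, 0.2373]), array([0.5497, 0.0856, 0.2364]), array([0.5507, 0.1068, 0.1997]), array([0.5697, 0.0913, 0.2343]), array([0.5703,
[... 4524 characters left out ...]
4(167), np.int64(30)), (np.int64(478), np.int64(156), np.int64(33)), (np.int64(477), np.int64(145), np.int64(28)), (np.int64(476), np.int64(133), np.int64(34)), (np.int64(475), np.int64(122), np.int64(32)), (np.int64(474), np.int64(111), np.int64(32))]
249 [(np.int64(466), np.int64(185), np.int64(0)), (np.int64(465), np.int64(174), np.int64(-1)), (np.int64(463), np.int64(161), np.int64(3)), (np.int64(462), np.int64(150), np.int64(1)), (np.int64(461), np.int64(139), np.int64(0)), (np.int64(460), np.int64(127), np.int64(4)), (np.int64(459), np.int64(116), np.int64(0))]
pin cloud [ 0.45839499 -0.15018849  0.10546768] [ 0.47100841 -0.00204195  1.08925168] [ 0.39449562 -0.16556736  0.07672386] 65
```

Emit:
{"fn": "carry_out", "kwargs": {
  "angular": [
    [0,0,0],
    [0,0,0],
    [0,0,0],
    [0,0,0],
    [0,0,0],
    [0,0,0],
    [0,0,0],
    [0,0,0],
    [0,0,0],
    [0,0,0],
    [0,0,0],
    [0,0,0]
  ],
  "linear": [
    [-0.5,-0.52,-0.14],
    [-0.5,-0.52,-0.14],
    [-0.5,-0.52,-0.14],
    [-0.5,-0.52,-0.14],
    [-0.5,-0.52,-0.14],
    [-0.5,-0.52,-0.14],
    [-0.5,-0.52,-0.14],
    [-0.5,-0.52,-0.14],
    [-0.5,-0.52,-0.14],
    [-0.5,-0.52,-0.14],
    [-0.5,-0.52,-0.14],
    [-0.5,-0.52,-0.14]
  ],
  "gripper": [-1,-1,-1,-1,-1,-1,-1,-1,-1,-1,-1,-1]
}}

```text
time_s: 1.6
tcp_pos: [0.4632, -0.1566, 0.2956]
eef_rot: [0.0, 0.825, -0.565, -0.0]
ft_force: [0.2, -1.0, 0.0]
grip_width: 0.0882
```

Emit:
{"fn": "carry_out", "kwargs": {
  "angular": [
    [0,0,-1],
    [0,0,-1],
    [0,0,-1],
    [0,0,-1],
    [0,0,-1],
    [0,0,-1],
    [0,0,-1],
    [0,0,-1],
    [0,0,-1],
    [0,0,-1],
    [0,0,-1],
    [0,0,-1]
  ],
  "linear": [
    [0,0,0],
    [0,0,0],
    [0,0,0],
    [0,0,0],
    [0,0,0],
    [0,0,0],
    [0,0,0],
    [0,0,0],
    [0,0,0],
    [0,0,0],
    [0,0,0],
    [0,0,0]
  ],
  "gripper": [-1,-1,-1,-1,-1,-1,-1,-1,-1,-1,-1,-1]
}}

```text
time_s: 3.1
tcp_pos: [0.4627, -0.1579, 0.2952]
eef_rot: [-0.0, 0.997, -0.075, -0.0]
ft_force: [-0.3, 0.2, -0.1]
grip_width: 0.0879
```

```bash
cat >> h.py <<'E'
from scipy.spatial.transform import Rotation as Rn
def pose(st):
    q=st["eef_rot"]; return Rn.from_quat([q[1],q[2],q[3],q[0]]).as_matrix(), np.array(st["tcp_pos"])
def wpix(w,R,p,X):
    # world->wrist pixel (fisheye)
    T=w["T_tool_cam"]; c=T[:3,:3].T@((R.T@(np.asarray(X)-p))-T[:3,3])
    r=np.hypot(c[0],c[1]); th=np.arctan2(r,c[2]); return w["cx"]+w["fx"]*th*c[0]/r, w["cy"]+w["fy"]*th*c[1]/r
def wray(w,R,p,u,v):
    a=(u-w["cx"])/w["fx"];b=(v-w["cy"])/w["fy"];th=np.hypot(a,b)
    d=np.array([np.sin(th)*a/max(th,1e-9),np.sin(th)*b/max(th,1e-9),np.cos(th)])
    T=w["T_tool_cam"]; return p+R@T[:3,3], R@(T[:3,:3]@d)
def watz(w,R,p,u,v,z):
    c,d=wray(w,R,p,u,v); return c+d*(z-c[2])/d[2]
def snap(name,out):
    from station import arm
    st=arm.sense(); s=arm.snapshot(name); s["R"],s["p"]=pose(st); np.save(out+".npy",s,allow_pickle=True); cv2.imwrite(f"pics/{out}.png",s["frame"][:,:,::-1]); return st,s
E
python3 - <<'E'
from h import *
st,s=snap("wrist","w1")
print(st["tcp_pos"],st["joints"].round(3),st["ft_force"],st["time_s"]); print(s["R"].round(3)); print(s["T_tool_cam"],s["fx"],s["cx"],s["cy"])
E
```

```text
[ 0.46274548 -0.15791555  0.29517161] [ 0.534  0.103 -0.358  1.834  0.038  1.212  0.014] [-0.32493531  0.18157669 -0.06899058] 3.1
[[ 0.989 -0.149 -0.001]
 [-0.149 -0.989  0.   ]
 [-0.001 -0.    -1.   ]]
[[ 9.99999891e-01 -1.18808825e-04  4.52480890e-04 -9.78859886e-04]
 [-1.15410155e-05  9.60654253e-01  2.77747016e-01 -7.68344313e-02]
 [-4.67676488e-04 -2.77746991e-01  9.60654147e-01 -1.91563918e-01]
 [ 0.00000000e+00  0.00000000e+00  0.00000000e+00  1.00000000e+00]] 297.3186396354542 259.08939134226955 189.26219112074568
```

View pics/w1.png

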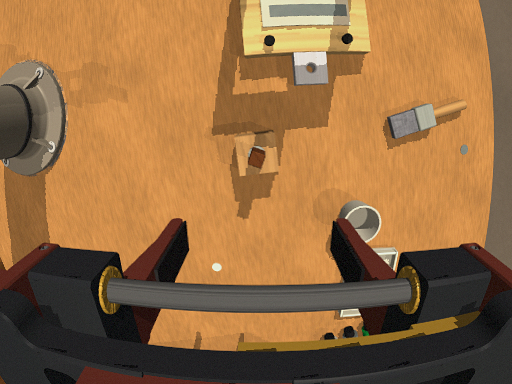

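```bash
python3 - <<'E'
from h import *
s=load("w1"); f=s["frame"][:,:,::-1]
cv2.imwrite("pics/w1c.png",cv2.resize(f[20:190,220:380],None,fx=3.5,fy=3.5,interpolation=cv2.INTER_CUBIC))
cv2.imwrite("pics/w1p.png",cv2.resize(f[120:190,220:300],None,fx=8,fy=8,interpolation=cv2.INTER_CUBIC))
E
```

```text
(no output)
```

View pics/w1c.png

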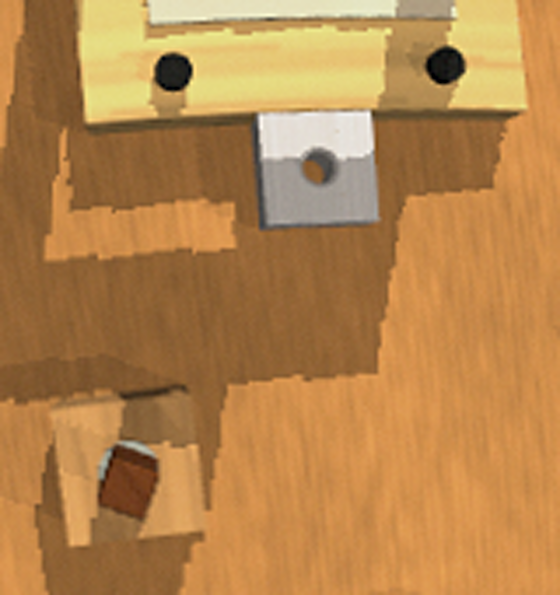

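View pics/w1p.png

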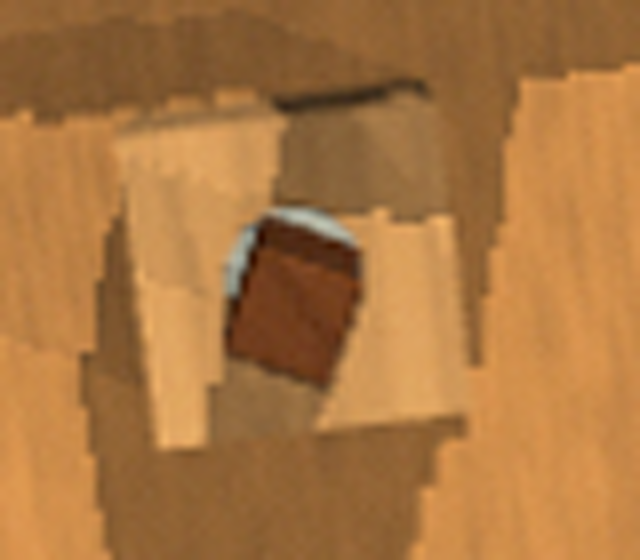

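```bash
python3 - <<'E'
from h import *
s=load("w1"); R,p=s["R"],s["p"]
P=lambda a,b:((a+.5)/8-.5+220,(b+.5)/8-.5+120)
Q=lambda a,b:((a+.5)/3.5-.5+220,(b+.5)/3.5-.5+20)
c=np.array([watz(s,R,p,*P(*a),.09) for a in [(258,250),(360,280),(328,388),(228,352)]])
print(c.round(4),c.mean(0)); d=np.roll(c,-1,0)-c; print(np.linalg.norm(d,axis=1),np.degrees(np.arctan2(d[:,1],d[:,0])))
for a in [(117,150),(432,95),(465,418),(155,450)]: print("stand",watz(s,R,p,*P(*a),.045).round(4))
for a in [(320,166)]: print("bh",watz(s,R,p,*Q(*a),.03))
t=[watz(s,R,p,*Q(*a),.03) for a in [(257,115),(371,110),(378,218),(264,226)]]; print("tab",np.round(t,4),np.mean(t,0))
b=[watz(s,R,p,*Q(*a),.038) for a in [(173,72),(446,65)]]; print("buf",np.round(b,4))
b=[watz(s,R,p,*Q(*a),.03) for a in [(84,123),(525,106)]]; print("edge",np.round(b,4),b[1]-b[0])
print(s["depth"][(150,155),(256,258)])
E
```

```text
[[ 0.4545 -0.1404  0.09  ]
 [ 0.4707 -0.1481  0.09  ]
 [ 0.4626 -0.1658  0.09  ]
 [ 0.4467 -0.157   0.09  ]] [ 0.45864634 -0.1528266   0.09      ]
[0.01793666 0.01943031 0.01811555 0.01828528] [ -25.23523236 -114.66919803  151.14365547   64.91904882]
stand [ 0.4293 -0.1243  0.045 ]
stand [ 0.4887 -0.123   0.045 ]
stand [ 0.4863 -0.1849  0.045 ]
stand [ 0.4269 -0.1823  0.045 ]
bh [ 0.56060095 -0.03288725  0.03      ]
tab [[ 0.5365 -0.0071  0.03  ]
 [ 0.5872 -0.0097  0.03  ]
 [ 0.5831 -0.0586  0.03  ]
 [ 0.5322 -0.0566  0.03  ]] [ 0.55977309 -0.03301026  0.03      ]
buf [[0.5029 0.0153 0.038 ]
 [0.6226 0.0072 0.038 ]]
edge [[ 4.620e-01 -2.000e-04  3.000e-02]
 [ 6.602e-01 -1.210e-02  3.000e-02]] [ 0.19818874 -0.0119123   0.        ]
[0.4088219  0.39764097]
```

Emit:
{"fn": "carry_out", "kwargs": {
  "angular": [
    [0,0,-1],
    [0,0,0],
    [0,0,0],
    [0,0,0],
    [0,0,0],
    [0,0,0],
    [0,0,0],
    [0,0,0],
    [0,0,0],
    [0,0,0],
    [0,0,0]
  ],
  "linear": [
    [0,0,0],
    [0.15,-0.55,0],
    [0.15,-0.55,0],
    [0.15,-0.55,0],
    [0.15,-0.55,0],
    [0.15,-0.55,0],
    [0.15,-0.55,0],
    [0.15,-0.55,0],
    [0.15,-0.55,0],
    [0.15,-0.55,0],
    [0.15,-0.55,0]
  ],
  "gripper": [1,1,1,1,1,1,1,1,1,1,1]
}}

```text
time_s: 4.53
tcp_pos: [0.5747, 0.1663, 0.2952]
eef_rot: [0.0, 0.999, -0.034, -0.0]
ft_force: [0.1, -0.9, -0.2]
grip_width: 0.0004
```

```bash
python3 - <<'E'
from h import *
st,s=snap("wrist","w2"); print(st["tcp_pos"],st["joints"].round(2),st["grip_width"]); print(s["R"].round(3))
snap("scene","s2")
cv2.imwrite("pics/s2c.png",cv2.resize(cv2.imread("pics/s2.png")[40:240,160:360],None,fx=3,fy=3))
E
```

```text
[0.57468081 0.16625585 0.2951661 ] [ 0.05  0.33 -0.57  1.59  0.18  1.28 -0.61] 0.00040171352626490426
[[ 0.998 -0.067 -0.001]
 [-0.067 -0.998 -0.   ]
 [-0.001  0.    -1.   ]]
```

View pics/s2c.png

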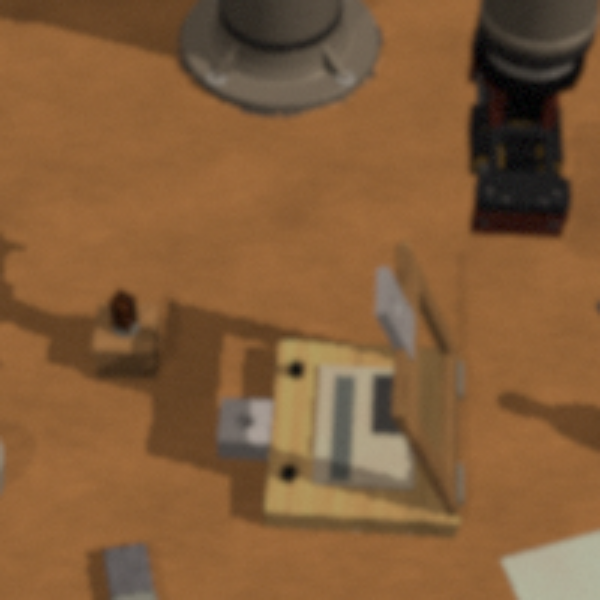

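View pics/w2.png

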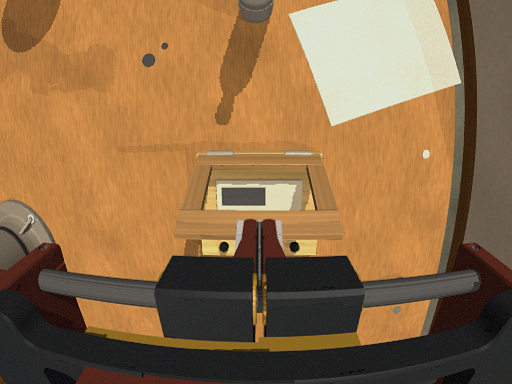

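Emit:
{"fn": "carry_out", "kwargs": {
  "angular": [
    [0,0,0],
    [0,0,0],
    [0,0,0],
    [0,0,0],
    [0,0,0],
    [0,0,0],
    [0,0,0],
    [0,0,0],
    [0,0,0]
  ],
  "linear": [
    [0,0,0.46],
    [0,0,0.46],
    [0,0,0.46],
    [0,0,0.46],
    [0,0.3,0],
    [0,0.3,0],
    [0,0.25,0.1],
    [0,0.25,0.12],
    [0,0.25,0.13]
  ],
  "gripper": [1,1,1,1,1,1,1,1,1]
}}

```text
time_s: 5.75
tcp_pos: [0.5695, 0.0836, 0.1642]
eef_rot: [-0.0, 0.999, -0.033, 0.001]
ft_force: [0.8, 0.5, 0.4]
grip_width: 0.0006
```

```bash
python3 - <<'E'
from h import *
st,s=snap("wrist","w3"); print(st["tcp_pos"],st["ft_force"])
E
```

```text
[0.56949915 0.08361509 0.16418516] [0.78306599 0.54797001 0.44609814]
```

View pics/w3.png

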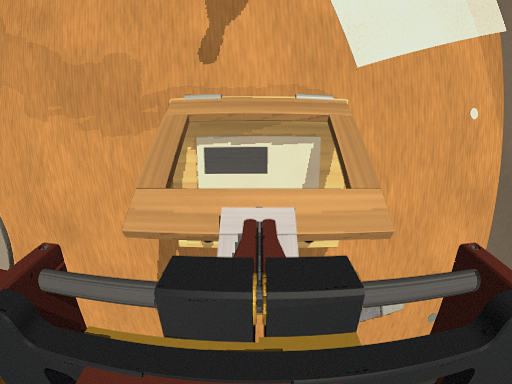

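Emit:
{"fn": "carry_out", "kwargs": {
  "angular": [
    [0,0,0],
    [0,0,0],
    [0,0,0],
    [0,0,0],
    [0,0,0],
    [0,0,0],
    [0,0,0],
    [0,0,0],
    [0,0,0],
    [0,0,0]
  ],
  "linear": [
    [0,0.18,0.14],
    [0,0.17,0.15],
    [0,0.16,0.15],
    [0,0.14,0.16],
    [0,0.13,0.17],
    [0,0.11,0.17],
    [0,0.09,0.18],
    [0,0.07,0.18],
    [0,0.05,0.19],
    [0,0.03,0.18]
  ],
  "gripper": [1,1,1,1,1,1,1,1,1,1]
}}

```text
time_s: 7.05
tcp_pos: [0.5647, 0.0169, 0.0631]
eef_rot: [-0.0, 0.999, -0.033, -0.0]
ft_force: [-0.0, -0.1, 0.2]
grip_width: 0.0005
```

```bash
python3 - <<'E'
from h import *
st,s=snap("wrist","w4"); print(st["tcp_pos"],st["ft_force"])
E
```

```text
[0.56469507 0.01686838 0.06313686] [-0.0236688  -0.13545663  0.16860143]
```

View pics/w4.png

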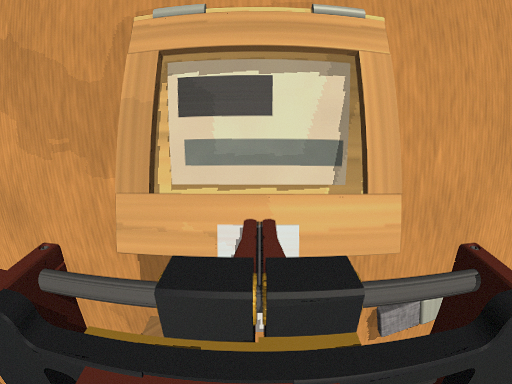

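Emit:
{"fn": "carry_out", "kwargs": {
  "angular": [
    [0,0,0],
    [0,0,0],
    [0,0,0],
    [0,0,0]
  ],
  "linear": [
    [0,0.02,0.11],
    [0,0.02,0.11],
    [0,0,0.1],
    [0,0,0]
  ],
  "gripper": [1,1,1,1]
}}

```text
time_s: 7.6
tcp_pos: [0.5643, 0.0147, 0.0443]
eef_rot: [-0.0, 0.999, -0.033, -0.0]
ft_force: [0.4, -0.4, 0.3]
grip_width: 0.0004
```

```bash
python3 - <<'E'
from h import *
st,s=snap("wrist","w5"); print(st["tcp_pos"],st["ft_force"])
E
```

```text
[0.56431787 0.01465717 0.04426712] [ 0.37999567 -0.42236238  0.27463558]
```

View pics/w5.png

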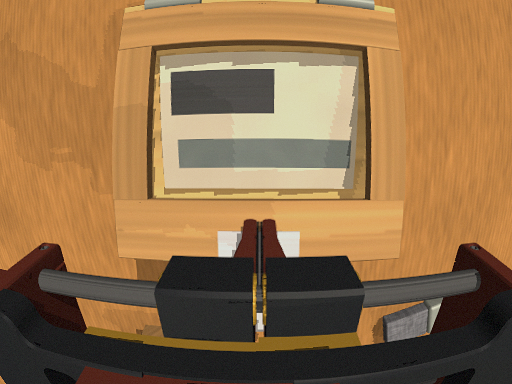

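Emit:
{"fn": "carry_out", "kwargs": {
  "angular": [
    [0,0,0],
    [0,0,0],
    [0,0,0]
  ],
  "linear": [
    [0,0,0.04],
    [0,0,0.03],
    [0,0,0]
  ],
  "gripper": [1,1,1]
}}

```text
time_s: 8.02
tcp_pos: [0.5646, 0.0146, 0.0405]
eef_rot: [-0.0, 0.999, -0.033, -0.0]
ft_force: [-0.2, -0.5, -0.0]
grip_width: 0.0008
```

```bash
python3 - <<'E'
from h import *
st,s=snap("wrist","w6"); print(st["tcp_pos"],st["ft_force"])
f=s["frame"][:,:,::-1]; cv2.imwrite("pics/w6c.png",cv2.resize(f[180:280,180:340],None,fx=5,fy=5,interpolation=cv2.INTER_CUBIC))
st,s=snap("scene","s6"); cv2.imwrite("pics/s6c.png",cv2.resize(s["frame"][80:240,180:340,::-1],None,fx=3.7,fy=3.7,interpolation=cv2.INTER_CUBIC))
E
```

```text
[0.56462743 0.01456832 0.04049693] [-0.15268645 -0.54787267 -0.04287151]
```

View pics/w6c.png

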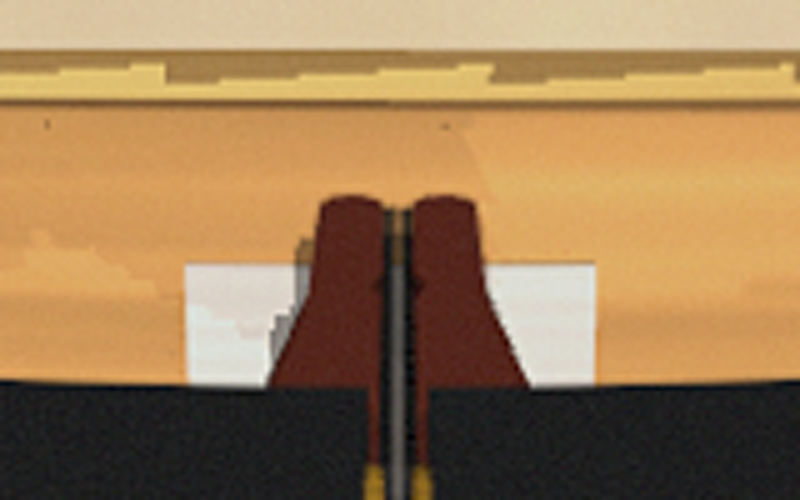

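View pics/s6c.png

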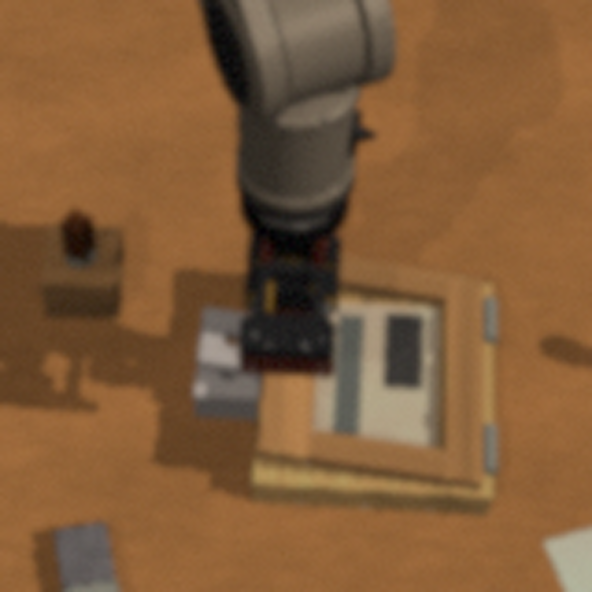

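```bash
python3 - <<'E'
from h import *
s=load("w6"); R,p=s["R"],s["p"]
def wd(u,v):
    c,d=wray(s,R,p,u,v); # depth along optical axis
    T=s["T_tool_cam"]; ax=R@T[:3,2]; return c+d*s["depth"][v,u]/(d@ax)
for u,v in [(130,150),(140,60),(200,225),(140,240),(340,225),(225,245),(290,245),(230,20),(380,150),(220,190),(240,150)]: print(u,v,wd(u,v).round(4))
from station import arm
print(arm.sense()["ft_force"],arm.sense()["tcp_pos"])
E
```

```text
130 150 [0.4867 0.0723 0.0591]
140 60 [0.4953 0.129  0.0489]
200 225 [0.5284 0.0237 0.0676]
140 240 [0.487  0.0154 0.069 ]
340 225 [0.6143 0.0172 0.0663]
225 245 [0.5426 0.0103 0.0693]
290 245 [0.5823 0.0078 0.0695]
230 20 [0.5543 0.1485 0.044 ]
380 150 [0.642  0.0619 0.0592]
220 190 [0.5373 0.0346 0.0308]
240 150 [0.5543 0.0629 0.0369]
[-0.433638    0.75826798 -0.33795093] [0.56463103 0.01465736 0.0405841 ]
```

```bash
python3 - <<'E'
from h import *
s=load("w6"); R,p=s["R"],s["p"]
for z in [0,.01,.02,.03,.04]:
    u,v=wpix(s,R,p,p+np.array([0,0,z])); print(z,u,v,(u-180)*5,(v-180)*5)
from h import load
t=load("s6")
def dd(u,v): return dep(t,180+u/3.7,80+v/3.7).round(4)
for a in [(280,440),(420,460),(470,300),(465,400),(340,300),(250,400),(215,350),(285,400),(360,270)]: print(a,dd(*a))
E
```

```text
0 260.27768059506946 219.0878424427959 401.3884029753473 195.43921221397952
0.01 260.3406829978961 224.7061504585478 401.7034149894806 223.53075229273898
0.02 260.4096213247793 230.87471643046288 402.0481066238966 254.3735821523144
0.03 260.4853051139745 237.67235919380317 402.4265255698725 288.3617959690159
0.04 260.56868018674953 245.1921544193603 402.84340093374766 325.96077209680146
(280, 440) [0.6494 0.0064 0.0709]
(420, 460) [0.6531 0.1103 0.0484]
(470, 300) [0.5012 0.1576 0.0417]
(465, 400) [0.5958 0.1478 0.0419]
(340, 300) [0.4952 0.0552 0.0338]
(250, 400) [ 0.586  -0.0162  0.0274]
(215, 350) [ 0.5708 -0.0422  0.0732]
(285, 400) [0.6107 0.0104 0.0651]
(360, 270) [0.4827 0.0705 0.0566]
```

```bash
cat >> h.py <<'E'
def wd(s,u,v):
    R,p=s["R"],s["p"]; c,d=wray(s,R,p,u,v); ax=R@s["T_tool_cam"][:3,2]; return c+d*s["depth"][int(round(v)),int(round(u))]/(d@ax)
E
python3 - <<'E'
from h import *
s=load("w6")
for u,v in [(250,222),(252,225),(268,222),(270,225),(250,232),(240,222),(230,222),(280,222),(260,215),(260,212)]: print(u,v,wd(s,u,v).round(4))
st,s=snap("wrist","w7"); print(st["tcp_pos"],st["ft_force"],st["joints"],st["effort"])
for u,v in [(140,240),(340,225),(225,245),(230,20)]: print(u,v,wd(s,u,v).round(4))
cv2.imwrite("pics/w7d.png",np.clip(s["depth"]*1200,0,255).astype(np.uint8))
E
```

```text
250 222 [0.5594 0.0271 0.0754]
252 225 [0.5606 0.0267 0.0789]
268 222 [0.5697 0.0254 0.0729]
270 225 [0.5707 0.0258 0.0783]
250 232 [0.5599 0.0274 0.0898]
240 222 [0.5528 0.0234 0.0653]
230 222 [0.5688 0.0914 0.2321]
280 222 [0.577  0.0218 0.0653]
260 215 [0.5652 0.0274 0.066 ]
260 212 [0.5653 0.029  0.0651]
[0.56463103 0.01465736 0.0405841 ] [-0.433638    0.75826798 -0.33795093] [ 0.21987355  0.5338991  -0.45838437  1.92149139  0.33266747  0.76069199
 -0.49248417] [ 4.54912777e-03 -5.21385491e+01 -5.22158191e+00 -1.98625267e+01
 -3.72193870e-02 -2.43594905e-02 -8.97668706e-04]
140 240 [0.4866 0.0151 0.0683]
340 225 [0.6143 0.0173 0.0663]
225 245 [0.5428 0.0111 0.0709]
230 20 [0.5543 0.1485 0.0444]
```

View pics/w7d.png

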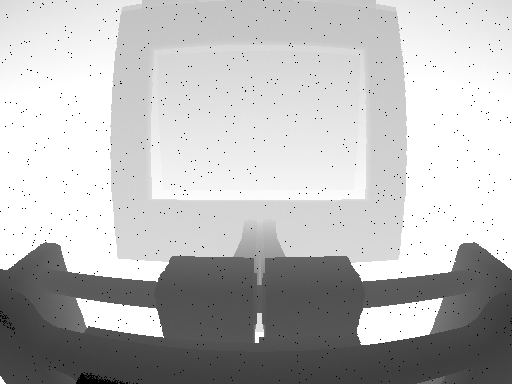

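```bash
python3 - <<'E'
from h import *
for n,pts in [("w3",[(160,215),(340,215),(180,105),(330,105)]),("w4",[(150,230),(350,230),(160,35),(350,35)]),("w5",[(150,235),(350,235),(160,25),(350,25)]),("w7",[(150,235),(350,235),(160,25),(350,25)])]:
    s=load(n); P=[wd(s,*a) for a in pts]; print(n,s["p"].round(4),np.round(P,4).tolist())
    a=(P[0]+P[1])/2;b=(P[2]+P[3])/2; print(np.arctan2(a[2]-b[2],b[1]-a[1]))
    th=np.arctan2(a[2]-b[2],b[1]-a[1]); # surface z at tcp y
    print("surf z at tcp y+-12", a[2]+np.tan(th)*(a[1]-s["p"][1]), )
E
```

```text
w3 [0.5695 0.0836 0.1642] [[0.5001, 0.0927, 0.1697], [0.6246, 0.0845, 0.1694], [0.4919, 0.1685, 0.0491], [0.6478, 0.1578, 0.0478]]
1.0190609193306708
surf z at tcp y+-12 0.1776662365453834
w4 [0.5647 0.0169 0.0631] [[0.4944, 0.0233, 0.0887], [0.6213, 0.0151, 0.0882], [0.502, 0.1526, 0.0471], [0.6368, 0.1432, 0.0466]]
0.3126550640144694
surf z at tcp y+-12 0.08919132962308916
w5 [0.5643 0.0147 0.0443] [[0.4936, 0.0179, 0.0707], [0.621, 0.0096, 0.0698], [0.5069, 0.1531, 0.0438], [0.6314, 0.1439, 0.0452]]
0.1883881055979516
surf z at tcp y+-12 0.07003873427911732
w7 [0.5646 0.0147 0.0406] [[0.4943, 0.0183, 0.0678], [0.6207, 0.0105, 0.068], [0.5086, 0.1518, 0.0443], [0.6309, 0.1432, 0.0439]]
0.17699775838459672
surf z at tcp y+-12 0.06784620235901972
```

```bash
python3 - <<'E'
from h import *
s=load("w2"); print(s["p"])
for v in range(214,250,3): print(v,[ (s["R"].T@(wd(s,u,v)-s["p"])).round(4).tolist() for u in (248,252,268)])
f=s["frame"][:,:,::-1]; cv2.imwrite("pics/w2c.png",cv2.resize(f[180:280,180:340],None,fx=5,fy=5,interpolation=cv2.INTER_CUBIC))
E
```

```text
[0.57468081 0.16625585 0.2951661 ]
214 [[-0.0137, 0.0464, 0.1314], [-0.009, 0.0467, 0.1321], [0.0096, 0.0466, 0.1319]]
217 [[-0.0135, 0.0485, 0.1271], [-0.0089, 0.0486, 0.1275], [0.0096, 0.0493, 0.1292]]
220 [[-0.0073, -0.0118, -0.0308], [-0.0049, -0.0123, -0.0321], [0.0043, -0.0119, -0.031]]
223 [[-0.0072, -0.0115, -0.0347], [-0.0049, -0.0118, -0.0354], [0.0042, -0.012, -0.0358]]
226 [[-0.007, -0.012, -0.0403], [-0.0048, -0.0115, -0.039], [0.0041, -0.0122, -0.0406]]
229 [[-0.0068, -0.012, -0.0442], [-0.0047, -0.0121, -0.0445], [0.004, -0.012, -0.0444]]
232 [[-0.0066, -0.0128, -0.05], [-0.0046, -0.0124, -0.049], [0.0038, -0.0123, -0.0488]]
235 [[-0.0065, -0.0124, -0.0529], [-0.0045, -0.0123, -0.0526], [0.0038, -0.012, -0.0519]]
238 [[-0.0064, -0.0124, -0.0564], [-0.0044, -0.0122, -0.0561], [0.0036, -0.0125, -0.0566]]
241 [[-0.0063, -0.0127, -0.0605], [-0.0043, -0.0122, -0.0595], [0.0035, -0.0125, -0.0602]]
244 [[-0.0062, -0.0121, -0.0626], [-0.0043, -0.0123, -0.063], [0.0034, -0.0121, -0.0626]]
247 [[-0.0061, -0.0123, -0.0661], [-0.0042, -0.0119, -0.0654], [0.0034, -0.012, -0.0656]]
```

View pics/w2c.png

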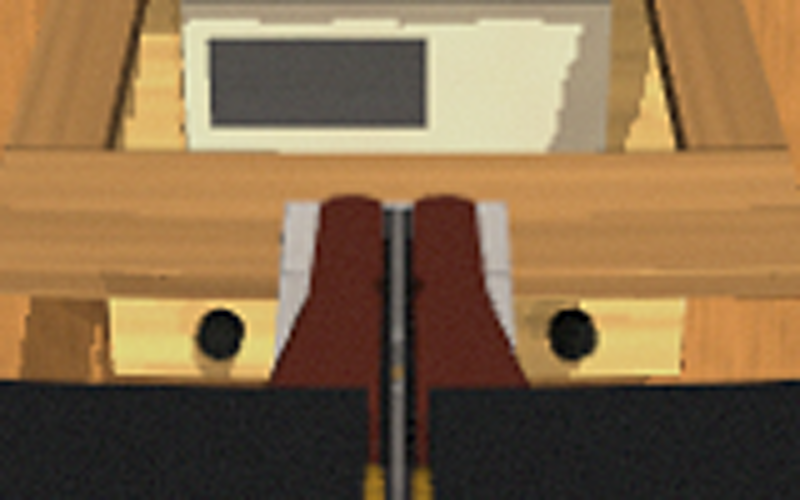

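Emit:
{"fn": "carry_out", "kwargs": {
  "angular": [
    [0,0,0],
    [0,0,0],
    [0,0,0]
  ],
  "linear": [
    [0,0,0.08],
    [0,0,0.08],
    [0,0,0.08]
  ],
  "gripper": [1,1,1]
}}

```text
time_s: 8.55
tcp_pos: [0.5645, 0.0145, 0.0257]
eef_rot: [0.0, 0.999, -0.033, -0.0]
ft_force: [0.3, -0.2, -0.4]
grip_width: 0.0007
```

```bash
cat > ang.py <<'E'
from h import *
import sys
st,s=snap("wrist",sys.argv[1]); print(st["tcp_pos"],st["ft_force"],st["time_s"])
P=[wd(s,*a) for a in [(150,235),(350,235),(160,30),(350,30)]]; print(np.round(P,4).tolist())
a=(P[0]+P[1])/2;b=(P[2]+P[3])/2; print(np.arctan2(a[2]-b[2],b[1]-a[1]))
E
python3 ang.py w8
```

```text
[0.56450815 0.01451538 0.02567502] [ 0.31431859 -0.21649708 -0.37370059] 8.55
[[0.4948, 0.0188, 0.0543], [0.6203, 0.0108, 0.0538], [0.513, 0.1437, 0.044], [0.6257, 0.1358, 0.0437]]
0.08157659055266908
```

Emit:
{"fn": "carry_out", "kwargs": {
  "angular": [
    [0,0,0],
    [0,0,0],
    [0,0,0]
  ],
  "linear": [
    [0,0,0.06],
    [0,0,0.06],
    [0,0,0]
  ],
  "gripper": [1,1,1]
}}

```text
time_s: 8.98
tcp_pos: [0.5646, 0.0144, 0.0188]
eef_rot: [0.0, 0.999, -0.033, -0.0]
ft_force: [-0.5, -0.4, 1.0]
grip_width: 0.0003
```

```bash
python3 ang.py w9
```

```text
[0.5646318  0.01437797 0.01880295] [-0.49038064 -0.4231832   1.04843586] 8.975
[[0.4948, 0.0185, 0.0471], [0.6202, 0.011, 0.0477], [0.5149, 0.142, 0.0424], [0.6242, 0.1344, 0.0416]]
0.04377389428958657
```

View pics/w9.png

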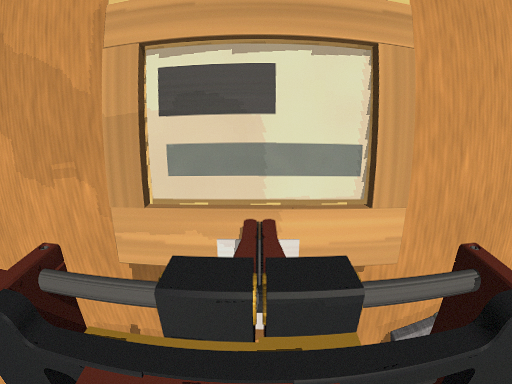

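```bash
python3 - <<'E'
from h import *
s=load("w1")
for v in range(214,262,5): print(v,[ (s["R"].T@(wd(s,u,v)-s["p"])).round(3).tolist() for u in (150,165,172,178,183,340,350)])
f=s["frame"][:,:,::-1]; cv2.imwrite("pics/w1g.png",cv2.resize(f[205:305,100:260],None,fx=5,fy=5,interpolation=cv2.INTER_CUBIC))
E
```

```text
214 [[-0.201, 0.111, 0.294], [-0.171, 0.11, 0.295], [-0.157, 0.11, 0.294], [-0.146, 0.109, 0.293], [-0.137, 0.11, 0.295], [0.139, 0.103, 0.277], [0.162, 0.108, 0.289]]
219 [[-0.202, 0.12, 0.294], [-0.172, 0.12, 0.293], [-0.053, -0.012, -0.031], [-0.049, -0.012, -0.031], [-0.137, 0.119, 0.293], [0.048, -0.012, -0.03], [0.162, 0.118, 0.289]]
224 [[-0.203, 0.13, 0.293], [-0.173, 0.13, 0.294], [-0.05, -0.012, -0.04], [-0.047, -0.012, -0.039], [-0.045, -0.01, -0.035], [0.045, -0.012, -0.038], [0.051, -0.012, -0.039]]
229 [[-0.204, 0.141, 0.294], [-0.053, -0.012, -0.046], [-0.049, -0.012, -0.046], [-0.046, -0.011, -0.043], [-0.045, -0.009, -0.038], [0.044, -0.011, -0.043], [0.049, -0.013, -0.048]]
234 [[-0.206, 0.151, 0.293], [-0.051, -0.012, -0.054], [-0.047, -0.012, -0.052], [-0.045, -0.011, -0.049], [-0.045, -0.006, -0.039], [0.043, -0.01, -0.048], [0.047, -0.012, -0.053]]
239 [[-0.207, 0.162, 0.294], [-0.049, -0.012, -0.059], [-0.047, -0.009, -0.053], [-0.045, -0.007, -0.049], [-0.045, -0.003, -0.04], [0.043, -0.008, -0.049], [0.045, -0.012, -0.06]]
244 [[-0.209, 0.172, 0.294], [-0.047, -0.012, -0.064], [-0.045, -0.01, -0.061], [-0.045, -0.006, -0.051], [-0.045, -0.0, -0.041], [0.043, -0.005, -0.051], [0.045, -0.011, -0.062]]
249 [[-0.053, -0.012, -0.07], [-0.047, -0.011, -0.068], [-0.045, -0.008, -0.062], [-0.045, -0.003, -0.052], [-0.045, 0.002, -0.042], [0.043, -0.002, -0.051], [0.044, -0.01, -0.066]]
254 [[-0.052, -0.012, -0.075], [-0.045, -0.011, -0.073], [-0.045, -0.006, -0.063], [-0.045, 0.0, -0.052], [-0.045, 0.004, -0.044], [0.043, -0.0, -0.053], [0.043, -0.009, -0.07]]
259 [[-0.05, -0.012, -0.081], [-0.044, -0.01, -0.075], [-0.045, -0.003, -0.064], [-0.045, 0.002, -0.054], [-0.045, 0.008, -0.044], [0.043, 0.003, -0.053], [0.043, -0.007, -0.07]]
```

View pics/w1g.png

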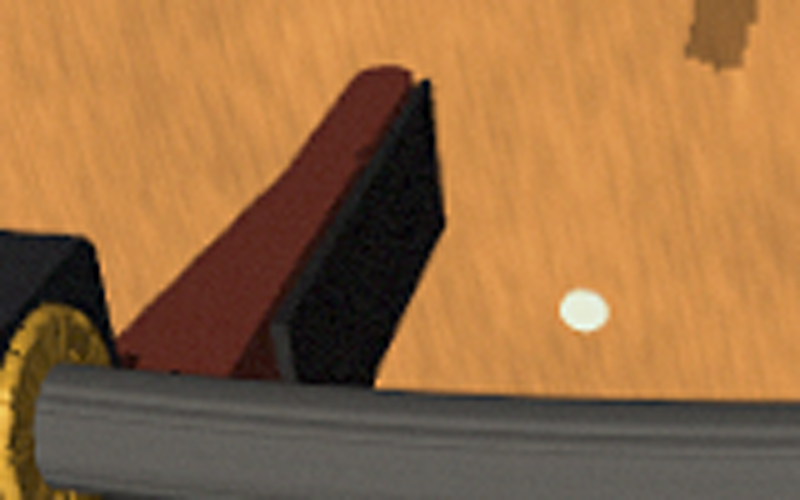

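Emit:
{"fn": "carry_out", "kwargs": {
  "angular": [
    [0,0,0],
    [0,0,0],
    [0,0,0],
    [0,0,0],
    [0,0,0],
    [0,0,0],
    [0,0,0],
    [0,0,1],
    [0,0,1],
    [0,0,1],
    [0,0,1],
    [0,0,0.4]
  ],
  "linear": [
    [0,0,-0.8],
    [0,0,-0.8],
    [-0.32,0.58,-0.1],
    [-0.32,0.58,-0.1],
    [-0.32,0.58,-0.1],
    [-0.32,0.58,-0.1],
    [-0.3,0.58,-0.1],
    [0,0,0],
    [0,0,0],
    [0,0,0],
    [0,0,0],
    [0,0,0]
  ],
  "gripper": [1,1,1,-1,-1,-1,-1,-1,-1,-1,-1,-1]
}}

```text
time_s: 10.52
tcp_pos: [0.4587, -0.1526, 0.145]
eef_rot: [-0.0, 0.975, -0.223, 0.0]
ft_force: [0.7, -1.1, 0.4]
grip_width: 0.0861
```

```bash
python3 - <<'E'
from h import *
st,s=snap("wrist","w10"); print(st["tcp_pos"],st["joints"].round(2),st["time_s"]); print(s["R"].round(3))
E
```

```text
[ 0.45874016 -0.15256436  0.14498042] [ 0.56  0.25 -0.42  2.03  0.13  0.88 -0.38] 10.525
[[ 0.9   -0.435  0.   ]
 [-0.435 -0.9    0.   ]
 [ 0.    -0.    -1.   ]]
```

View pics/w10.png

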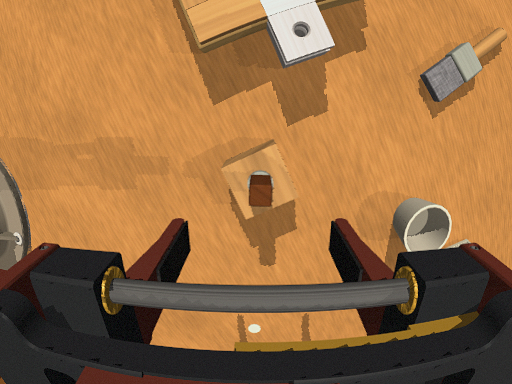

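```bash
python3 - <<'E'
from h import *
s=load("w10"); f=s["frame"][:,:,::-1]
cv2.imwrite("pics/w10p.png",cv2.resize(f[155:225,220:300],None,fx=8,fy=8,interpolation=cv2.INTER_CUBIC))
cv2.imwrite("pics/w10h.png",cv2.resize(f[0:70,255:345],None,fx=8,fy=8,interpolation=cv2.INTER_CUBIC))
E
```

```text
(no output)
```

View pics/w10p.png

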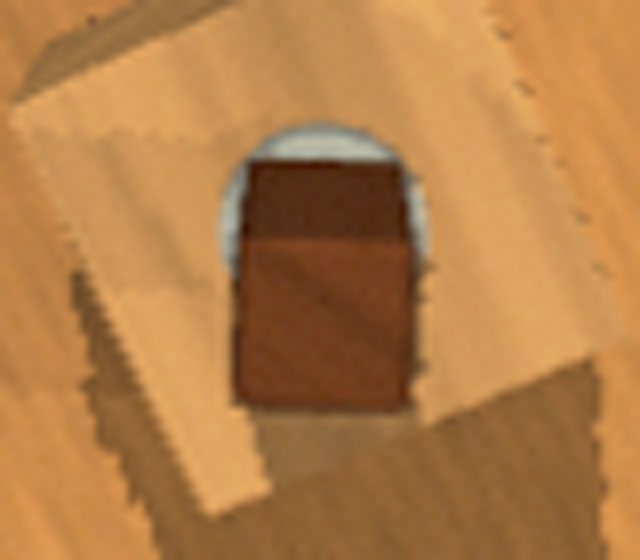

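View pics/w10h.png

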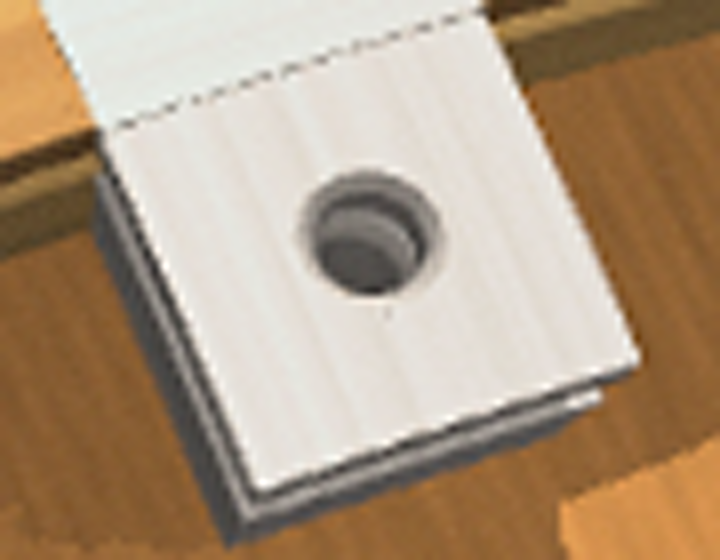

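```bash
python3 - <<'E'
from h import *
s=load("w10"); R,p=s["R"],s["p"]
P=lambda a,b:((a+.5)/8-.5+220,(b+.5)/8-.5+155)
H=lambda a,b:((a+.5)/8-.5+255,(b+.5)/8-.5)
c=np.array([watz(s,R,p,*P(*a),.09) for a in [(242,240),(412,240),(410,410),(236,408)]])
print(c.round(4),c.mean(0), (R.T@(c.mean(0)-p)).round(4)); d=np.roll(c,-1,0)-c; print(np.linalg.norm(d,axis=1))
print(np.degrees(np.arctan2((R.T@d.T)[1],(R.T@d.T)[0])))
print("depth top",wd(s,*P(325,325)))
for z in (.050,.0505): print("fh",watz(s,R,p,*H(372,234),z))
for a in [(200,250),(430,330),(300,100),(550,300),(290,400)]: print(wd(s,*H(*a)).round(4))
E
```

```text
[[ 0.4548 -0.1401  0.09  ]
 [ 0.4712 -0.1481  0.09  ]
 [ 0.4628 -0.1655  0.09  ]
 [ 0.4457 -0.157   0.09  ]] [ 0.4586273  -0.15265029  0.09      ] [-0.0001  0.0001  0.055 ]
[0.01826854 0.0193422  0.0191084  0.01912323]
[ 8.08710346e-03  8.99806365e+01 -1.79281395e+02 -8.75069756e+01]
depth top [ 0.45881954 -0.15223802  0.0912988 ]
fh [ 0.56066853 -0.03154065  0.05      ]
fh [ 0.56054685 -0.03163076  0.0505    ]
[ 0.5405 -0.0255  0.0519]
[ 0.5608 -0.0458  0.0535]
[ 0.5603 -0.0126  0.051 ]
[ 0.5764 -0.0477  0.0522]
[ 0.5417 -0.047   0.053 ]
```

Emit:
{"fn": "carry_out", "kwargs": {
  "angular": [
    [0,0,0],
    [0,0,0],
    [0,0,0],
    [0,0,0],
    [0,0,0],
    [0,0,0],
    [0,0,0],
    [0,0,0],
    [0,0,0],
    [0,0,0]
  ],
  "linear": [
    [0,0,0.4],
    [0,0,0.4],
    [0,0,0.4],
    [0,0,0.4],
    [0,0,0.33],
    [0,0,0],
    [0,0,0],
    [0,0,0],
    [0,0,0],
    [0,0,0]
  ],
  "gripper": [-1,-1,-1,-1,-1,-1,1,1,1,1]
}}

```text
time_s: 11.82
tcp_pos: [0.4589, -0.1529, 0.0295]
eef_rot: [0.0, 0.975, -0.223, 0.0]
ft_force: [0.6, 0.5, 0.7]
grip_width: 0.0513
```

```bash
python3 - <<'E'
from h import *
st,s=snap("wrist","w11"); print(st["tcp_pos"],st["ft_force"],st["grip_width"])
cv2.imwrite("pics/w11c.png",cv2.resize(s["frame"][150:300,160:360,::-1],None,fx=4,fy=4,interpolation=cv2.INTER_CUBIC))
E
```

```text
[ 0.45887689 -0.15293263  0.02951475] [0.55414473 0.54735513 0.73794525] 0.051303669596714306
```

View pics/w11c.png

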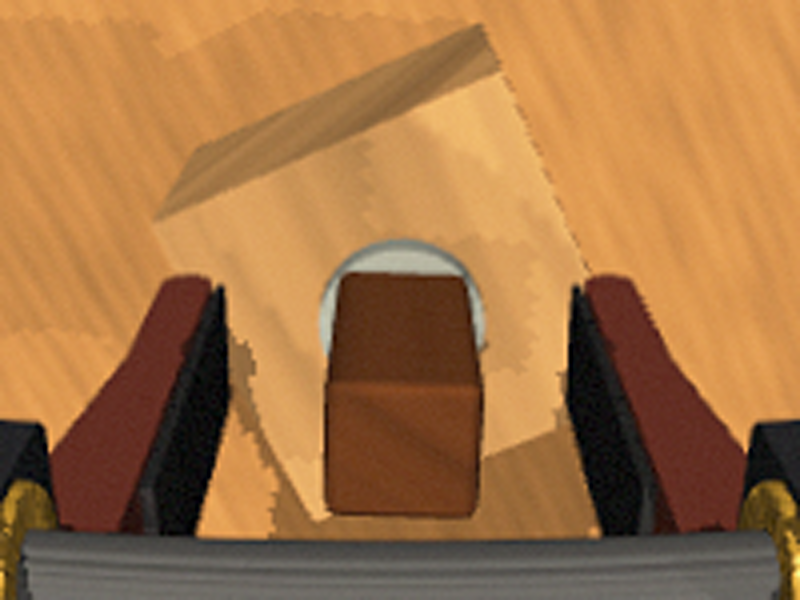

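Emit:
{"fn": "carry_out", "kwargs": {
  "angular": [
    [0,0,0],
    [0,0,0],
    [0,0,0],
    [0,0,0],
    [0,0,0],
    [0,0,0]
  ],
  "linear": [
    [0,0,0],
    [0,0,0],
    [0,0,0],
    [0,0,0],
    [0,0,0],
    [0,0,0]
  ],
  "gripper": [1,1,1,1,1,1]
}}

```text
time_s: 12.62
tcp_pos: [0.4587, -0.1528, 0.0292]
eef_rot: [-0.0, 0.975, -0.223, 0.0]
ft_force: [0.2, 0.3, -0.9]
grip_width: 0.0202
```

```bash
python3 - <<'E'
from h import *
st,s=snap("wrist","w12"); print(st["tcp_pos"],st["ft_force"],st["grip_width"])
cv2.imwrite("pics/w12c.png",cv2.resize(s["frame"][150:300,160:360,::-1],None,fx=4,fy=4,interpolation=cv2.INTER_CUBIC))
E
```

```text
[ 0.45867528 -0.15281497  0.02915031] [ 0.18857779  0.31631571 -0.85564857] 0.02021402082698476
```

View pics/w12c.png

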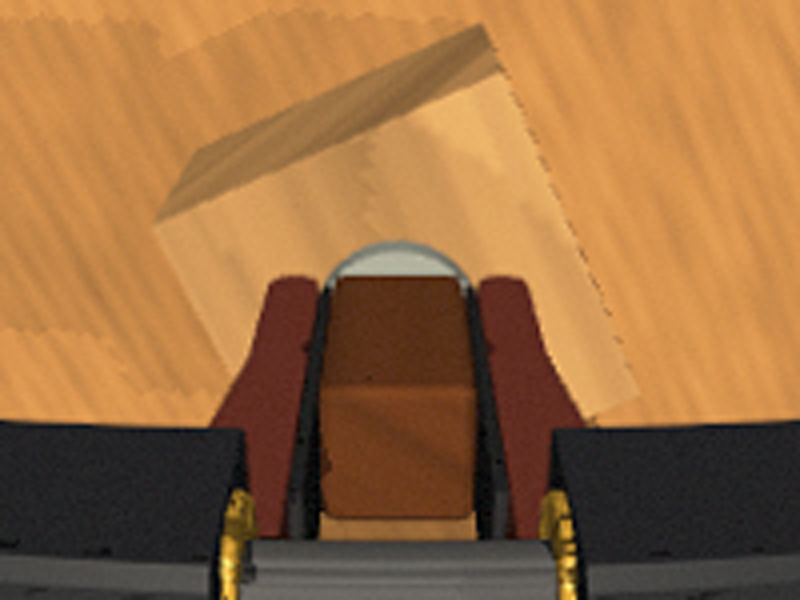

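Emit:
{"fn": "carry_out", "kwargs": {
  "angular": [
    [0,0,0],
    [0,0,0],
    [0,0,0],
    [0,0,0],
    [0,0,0],
    [0,0,0]
  ],
  "linear": [
    [0,0,-0.15],
    [0,0,-0.25],
    [0,0,-0.25],
    [0,0,-0.35],
    [0,0,-0.35],
    [0,0,0]
  ],
  "gripper": [1,1,1,1,1,1]
}}

```text
time_s: 13.42
tcp_pos: [0.4598, -0.1532, 0.1122]
eef_rot: [0.0, 0.975, -0.223, 0.002]
ft_force: [-0.5, -0.4, -0.5]
grip_width: 0.02
```

```bash
python3 - <<'E'
from h import *
st,s=snap("wrist","w13"); print(st["tcp_pos"],st["ft_force"],st["grip_width"])
cv2.imwrite("pics/w13c.png",cv2.resize(s["frame"][150:300,160:360,::-1],None,fx=4,fy=4,interpolation=cv2.INTER_CUBIC))
E
```

```text
[ 0.45983186 -0.15323835  0.11220241] [-0.50722096 -0.38618454 -0.54275274] 0.01996100550020266
```

View pics/w13c.png

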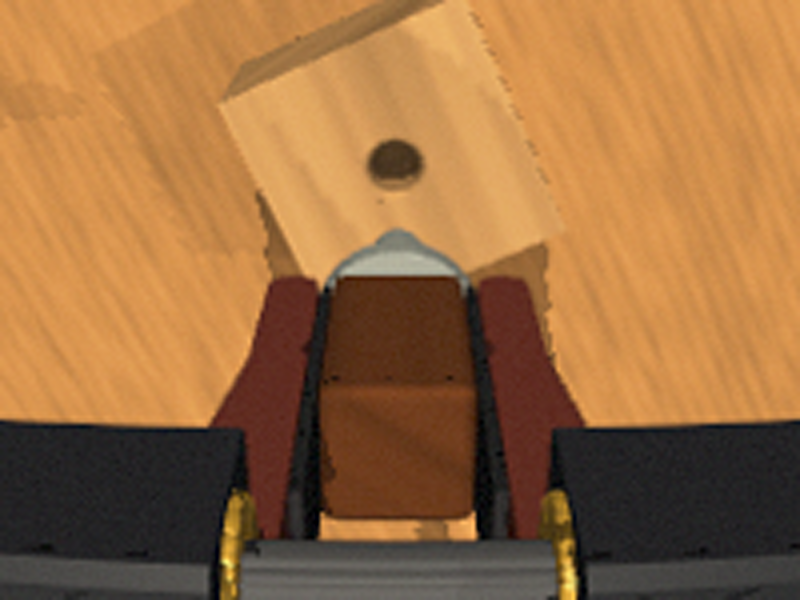

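Emit:
{"fn": "carry_out", "kwargs": {
  "angular": [
    [0,0,0],
    [0,0,0],
    [0,0,0],
    [0,0,0],
    [0,0,0],
    [0,0,0],
    [0,0,0],
    [0,0,0]
  ],
  "linear": [
    [0.1,-0.42,0],
    [0.11,-0.42,0],
    [0.1,-0.42,0],
    [0.11,-0.43,0],
    [0.1,-0.43,0],
    [0.11,-0.42,0],
    [0,0,0],
    [0,0,0]
  ],
  "gripper": [1,1,1,1,1,1,1,1]
}}

```text
time_s: 14.48
tcp_pos: [0.5577, -0.0329, 0.1093]
eef_rot: [0.001, 0.975, -0.223, -0.001]
ft_force: [-0.2, 0.1, -0.2]
grip_width: 0.0198
```

```bash
python3 - <<'E'
from h import *
st,s=snap("wrist","w14"); print(st["tcp_pos"],st["ft_force"],st["grip_width"])
cv2.imwrite("pics/w14c.png",cv2.resize(s["frame"][150:300,160:360,::-1],None,fx=4,fy=4,interpolation=cv2.INTER_CUBIC))
print(s["R"].round(4))
E
```

```text
[ 0.55773361 -0.0329408   0.10931613] [-0.23125084  0.070201   -0.22763309] 0.019753563914414313
[[ 9.004e-01 -4.350e-01 -2.000e-03]
 [-4.350e-01 -9.004e-01 -6.000e-04]
 [-1.600e-03  1.400e-03 -1.000e+00]]
```

View pics/w14c.png

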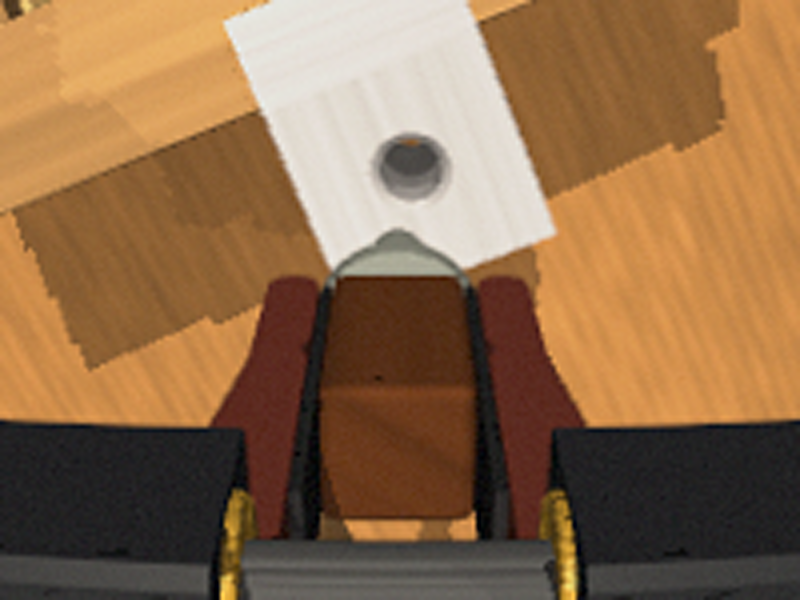

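```bash
python3 - <<'E'
from h import *
s=load("w14"); R,p=s["R"],s["p"]
H=lambda a,b:((a+.5)/4-.5+160,(b+.5)/4-.5+150)
X=watz(s,R,p,*H(411,166),.0505); print(X,wd(s,*H(300,120)),wd(s,*H(480,200)))
print("tool delta",R.T@(X-p))
t=load("w13"); Y=watz(t,t["R"],t["p"],*H(396,162),.045); print("stand hole",Y)
h=[.4587,-.1528]
E
```

```text
[ 0.56035178 -0.03156889  0.0505    ] [ 0.54315481 -0.01160861  0.05072457] [ 0.57092866 -0.04452553  0.05293648]
tool delta [ 0.00185362 -0.00245752  0.05880985]
stand hole [ 0.45917838 -0.15187593  0.045     ]
```

Emit:
{"fn": "carry_out", "kwargs": {
  "angular": [
    [0,0,0],
    [0,0,0],
    [0,0,0],
    [0,0,0]
  ],
  "linear": [
    [0.03,-0.02,0.2],
    [0,0,0.2],
    [0,0,0.08],
    [0,0,0]
  ],
  "gripper": [1,1,1,1]
}}

```text
time_s: 15.02
tcp_pos: [0.5605, -0.0317, 0.0807]
eef_rot: [0.0, 0.975, -0.223, -0.001]
ft_force: [0.2, -0.5, -1.1]
grip_width: 0.0201
```

```bash
python3 - <<'E'
from h import *
st,s=snap("wrist","w15"); print(st["tcp_pos"],st["ft_force"],st["grip_width"])
cv2.imwrite("pics/w15c.png",cv2.resize(s["frame"][150:300,160:360,::-1],None,fx=4,fy=4,interpolation=cv2.INTER_CUBIC))
print(s["R"].round(4))
R,p=s["R"],s["p"]
for z in (.018,):
  u,v=wpix(s,R,p,p+R@[0,0,z]);print("tip px",(u-160)*4,(v-150)*4)
E
```

```text
[ 0.5605384  -0.03174807  0.08069674] [ 0.22569589 -0.46548957 -1.12780565] 0.020096172397822944
[[ 9.007e-01 -4.345e-01 -1.300e-03]
 [-4.345e-01 -9.007e-01  1.000e-04]
 [-1.200e-03  5.000e-04 -1.000e+00]]
tip px 401.9685869850723 238.8237004343298
```

View pics/w15c.png

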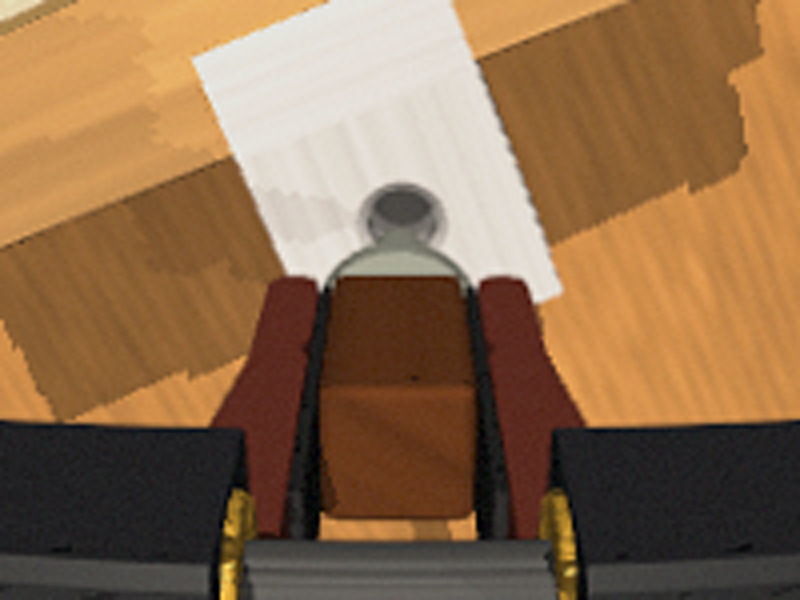

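Emit:
{"fn": "carry_out", "kwargs": {
  "angular": [
    [0,0,0],
    [0,0,0],
    [0,0,0],
    [0,0,0]
  ],
  "linear": [
    [0,0.015,0.1],
    [0,0,0.1],
    [0,0,0.1],
    [0,0,0]
  ],
  "gripper": [1,1,1,1]
}}

```text
time_s: 15.58
tcp_pos: [0.5602, -0.0325, 0.0627]
eef_rot: [0.0, 0.975, -0.223, -0.001]
ft_force: [-0.6, -0.5, 0.3]
grip_width: 0.02
```

```bash
python3 - <<'E'
from h import *
st,s=snap("wrist","w16"); print(st["tcp_pos"],st["ft_force"],st["ft_torque"],st["grip_width"])
cv2.imwrite("pics/w16c.png",cv2.resize(s["frame"][150:300,160:360,::-1],None,fx=4,fy=4,interpolation=cv2.INTER_CUBIC))
E
```

```text
[ 0.56018492 -0.03251805  0.06272132] [-0.56538042 -0.52447242  0.32963861] [ 0.00298399 -0.07069558 -0.00094885] 0.01996731750355704
```

View pics/w16c.png

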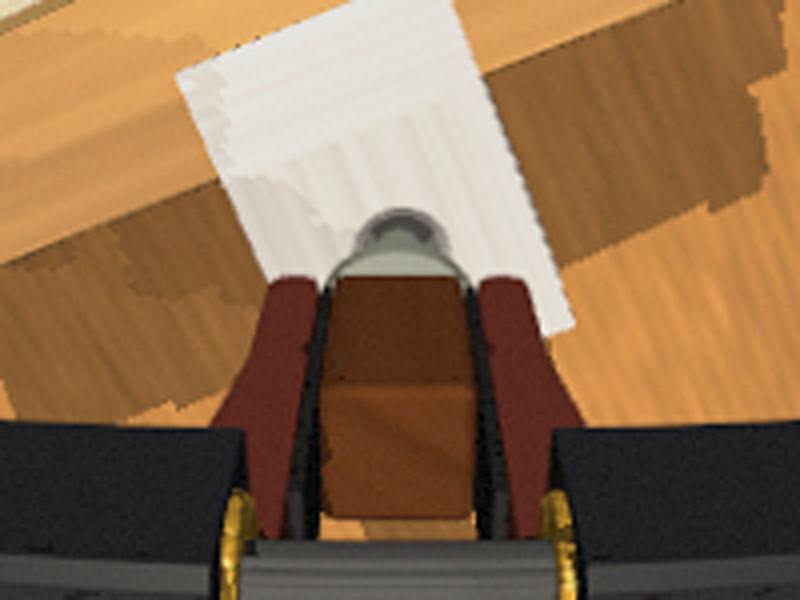

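Emit:
{"fn": "carry_out", "kwargs": {
  "angular": [
    [0,0,0],
    [0,0,0],
    [0,0,0],
    [0,0,0],
    [0,0,0]
  ],
  "linear": [
    [0,0,0.08],
    [0,0,0.08],
    [0,0,0.08],
    [0,0,0.08],
    [0,0,0]
  ],
  "gripper": [1,1,1,1,1]
}}

```text
time_s: 16.25
tcp_pos: [0.5603, -0.0325, 0.0437]
eef_rot: [0.0, 0.975, -0.223, -0.0]
ft_force: [-0.6, -0.0, -1.4]
grip_width: 0.0198
```

Emit:
{"fn": "carry_out", "kwargs": {
  "angular": [
    [0,0,0],
    [0,0,0],
    [0,0,0],
    [0,0,0]
  ],
  "linear": [
    [0,0,0.07],
    [0,0,0.07],
    [0,0,0.07],
    [0,0,0]
  ],
  "gripper": [1,1,1,1]
}}

```text
time_s: 16.75
tcp_pos: [0.5607, -0.0328, 0.0314]
eef_rot: [0.0, 0.975, -0.223, -0.0]
ft_force: [0.1, -0.5, 0.2]
grip_width: 0.0197
```

Emit:
{"fn": "carry_out", "kwargs": {
  "angular": [
    [0,0,0],
    [0,0,0],
    [0,0,0]
  ],
  "linear": [
    [0,0,0.06],
    [0,0,0.05],
    [0,0,0]
  ],
  "gripper": [1,1,1]
}}

```text
time_s: 17.12
tcp_pos: [0.5608, -0.0329, 0.0249]
eef_rot: [0.0, 0.975, -0.223, 0.0]
ft_force: [0.3, -1.5, 1.6]
grip_width: 0.0199
```

```bash
python3 - <<'E'
from h import *
st,s=snap("wrist","w17"); print(st["tcp_pos"],st["ft_force"],st["ft_torque"],st["grip_width"])
st,s=snap("scene","s17")
cv2.imwrite("pics/w17c.png",cv2.resize(cv2.imread("pics/w17.png")[100:300,130:390],None,fx=3,fy=3,interpolation=cv2.INTER_CUBIC))
E
```

```text
[ 0.5607811  -0.03288946  0.02486217] [ 0.30835093 -1.47389106  1.59223927] [-0.53967422  0.03062679  0.01565604] 0.019930341546825624
```

View pics/w17c.png

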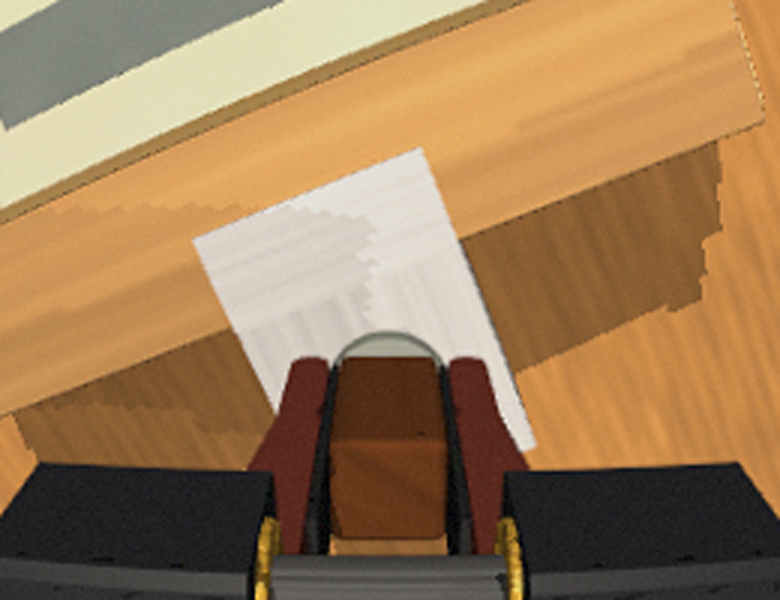

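Emit:
{"fn": "carry_out", "kwargs": {
  "angular": [
    [0,0,0],
    [0,0,0],
    [0,0,0]
  ],
  "linear": [
    [0,0,0.03],
    [0,0,0],
    [0,0,0]
  ],
  "gripper": [1,1,1]
}}

```text
time_s: 17.6
tcp_pos: [0.5608, -0.0327, 0.024]
eef_rot: [0.0, 0.975, -0.223, 0.0]
ft_force: [-3.4, -2.5, 11.1]
grip_width: 0.0197
```

```bash
python3 - <<'E'
from station import arm
s=arm.sense(); print(s["tcp_pos"],s["ft_force"],s["ft_torque"])
E
```

```text
[ 0.56083656 -0.03274396  0.02402668] [-3.4044484  -2.46778249 11.06508344] [-0.6582114   0.76328616  0.01265363]
```

Emit:
{"fn": "carry_out", "kwargs": {
  "angular": [
    [0,0,0],
    [0,0,0],
    [0,0,0]
  ],
  "linear": [
    [-0.005,0.01,0.006],
    [0,0,0],
    [0,0,0]
  ],
  "gripper": [1,1,1]
}}

```text
time_s: 17.98
tcp_pos: [0.5608, -0.0327, 0.024]
eef_rot: [-0.0, 0.975, -0.223, 0.001]
ft_force: [-2.5, -3.0, 12.9]
grip_width: 0.0199
```

```bash
python3 - <<'E'
from h import *
st,s=snap("wrist","w18"); print(st["tcp_pos"],st["ft_force"],st["ft_torque"],st["grip_width"])
cv2.imwrite("pics/w18c.png",cv2.resize(s["frame"][100:300,130:390,::-1],None,fx=3,fy=3,interpolation=cv2.INTER_CUBIC))
R=s["R"];print(R.round(4))
# plane fit to frame bar points
P=[]
for u in range(40,330,3):
  for v in range(20,200,3):
    X=wd(s,u,v)
    if s["depth"][v,u]>0: P.append(X)
P=np.array(P); o=np.array([.5605,-.0328,0]); jx=np.array([.998,-.065,0]); jy=np.array([.065,.998,0])
a=(P-o)@jx;b=(P-o)@jy
m=(abs(a)<.09)&(b>.03)&(b<.06)&(P[:,2]>.03)&(P[:,2]<.06); print("bar z",np.median(P[m,2]),m.sum())
m=(abs(a)<.022)&(b>-.02)&(b<.023)&(P[:,2]>.03)&(P[:,2]<.06); print("tab z",np.median(P[m,2]),m.sum())
m=(abs(a)>.075)&(abs(a)<.09)&(b>.1)&(b<.16)&(P[:,2]>.02)&(P[:,2]<.06); print("side z",np.median(P[m,2]) if m.any() else None,m.sum())
m=(abs(a)<.05)&(b>.075)&(b<.12); print("panel z (34mm)",np.median(P[m,2]) if m.any() else None,m.sum())
snap("scene","s18"); i=cv2.imread("pics/s18.png"); cv2.imwrite("pics/s18c.png",cv2.resize(i[100:220,190:320],None,fx=5,fy=5,interpolation=cv2.INTER_CUBIC))
E
```

```text
[ 0.56083444 -0.03273112  0.02396628] [-2.48918763 -2.97287468 12.88881144] [-0.53900189  0.65167084  0.00505516] 0.019924137861433475
[[ 9.007e-01 -4.345e-01  1.400e-03]
 [-4.345e-01 -9.007e-01 -2.000e-04]
 [ 1.300e-03 -4.000e-04 -1.000e+00]]
bar z 0.04170886749234995 1034
tab z 0.04159410295648963 33
side z 0.041589560416419286 193
panel z (34mm) 0.03584751567159619 1267
```

View pics/w18c.png

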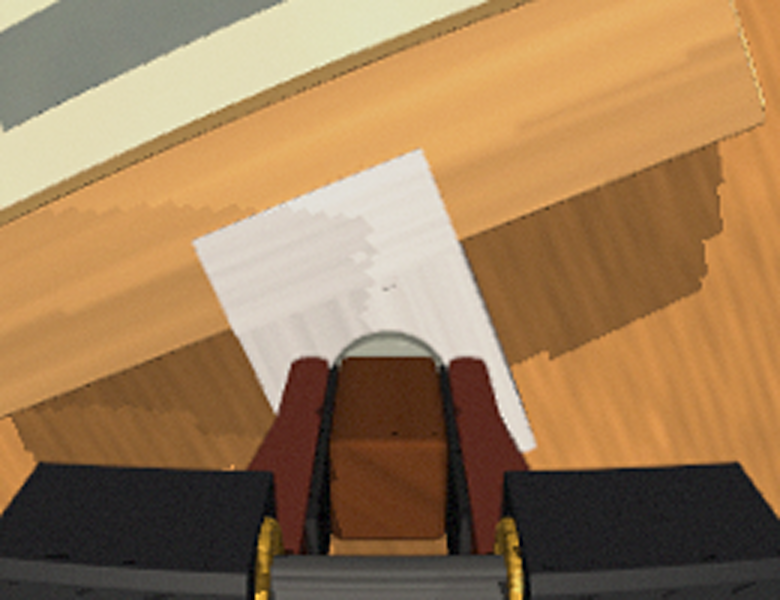

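View pics/s18c.png

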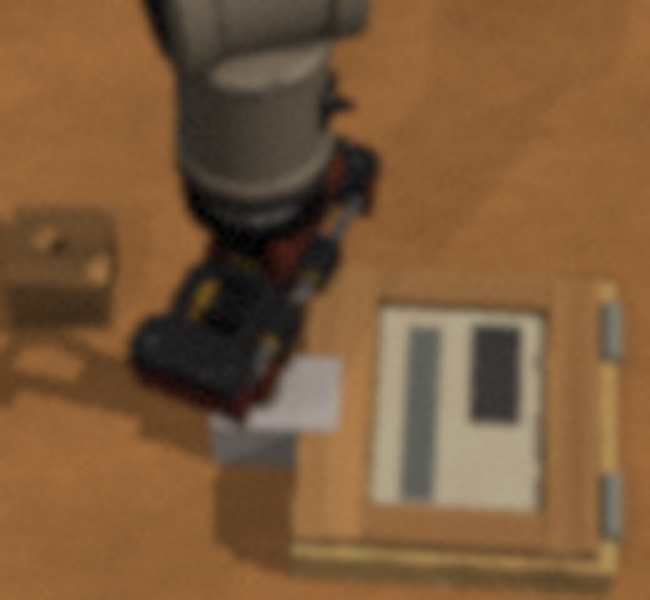

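Emit:
{"fn": "carry_out", "kwargs": {
  "angular": [
    [0,0,0],
    [0,0,0],
    [0,0,0],
    [0,0,0],
    [0,0,0],
    [0,0,0],
    [0,0,0],
    [0,0,0]
  ],
  "linear": [
    [0,0,0],
    [0,0,0],
    [0,0,0],
    [0,0,0],
    [0,0,0],
    [0,0,0],
    [0,0,0],
    [0,0,0]
  ],
  "gripper": [1,1,1,1,1,1,1,1]
}}

```text
time_s: 19.08
tcp_pos: [0.5608, -0.0327, 0.024]
eef_rot: [-0.0, 0.975, -0.223, 0.001]
ft_force: [-2.7, -1.7, 12.1]
grip_width: 0.02
```

```bash
python3 - <<'E'
from station import arm
s=arm.sense(); print(s["ft_force"],s["tcp_pos"]); print(arm.hand_in())
E
```

```text
[-2.72992966 -1.68517073 12.05149904] [ 0.56078666 -0.03274949  0.02396942]
the job is handed in; nothing more can be done
None
```

I swung the frame shut with the closed fingers, took the pin from its stand and pushed it through the frame hole into the base hole. I handed in at about 19 s, still gripping the pin and leaning on it; no verdict was reported.

**Last checks**
- **Push:** the upward force on the tool was 12 to 13 N and stayed steady over a 1 s hold. There was also a sideways force of about 3 to 4 N, probably friction or the pin resting on a hole wall. A small nudge to relieve it made little difference.
- **Frame shut:** in the wrist camera's depth image the bar, tab and side rail all read about 41.7 mm. The panel, which is 34 mm, read 35.8 mm, so the camera reads about 2 mm high and the frame is level.
- **Pin:** I worked out the tip's place from the grasp instead of seeing it. That puts it about 24 mm below the base hole's mouth, within 1 to 2 mm of its axis. The tool is vertical to within 0.002 rad, and the finger opening of 20 mm matches the handle.
- **Fingers:** the fingertips should be about 12 mm above the tab, also worked out from the grasp.
- **Cup, bottle, brush and palette:** the arm never went near them. I did not measure their final positions.

**What disagreed:** the fingertips turned out to be about 28 mm short of the reported TCP. The wrist camera's depth image and the contact with the frame both showed it. My first closing sweep therefore stopped at about 0.18 rad. I corrected for the offset, pressed the frame down to about 0.044 rad, and used the same offset for the grasp and the insertion.

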